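# Refill the paint-cake tray

### The arm

A 6-joint arm with a two-finger parallel gripper is mounted at the origin on the work surface. World frame = base frame: x ahead of the robot, y to its left, z up, the work surface at z = 0. Lengths are in m, angles in rad, forces in N, time in s.
With the tool pointing down it reaches from about 0.3 to 0.875 m from the base axis. Payload 6.4 kg.
Tool frame: the origin (TCP) lies midway between the tips of the shut fingers; the grasp point (between the pads) lies 19 mm behind it; z points along the fingers, y is the line along which they close (so a half turn about z gives the same grasp; the last joint's range is limited). The gripper opens to 85 mm and grips with 20 to 120 N. Pads are 22 mm wide; open, the fingers measure 114 mm over their backs; the gripper's body (76 mm by 85 mm) begins 54 mm behind the grasp point. The pads swing forward as they close: fully open they stand 13 mm farther back than shut.
Start: joints at [-1.46, 0.181, 1.607, -0, 1.354, -0.206], TCP at [0.179, -0.546, 0.231] pointing down, gripper open.
Joint ranges: [-2.99, 2.99], [-0.89, 2.07], [0.3, 2.58], [-1.14, 4.28], [0, 2.63], [-3.12, 3.12]. Speed limits (rad/s): [2.57, 2.57, 3.01, 3.14, 3.14, 3.14].

### API

Orientations are given as a unit quaternion [w, x, y, z].
In Python, from bench import status, camera, ctrl gives the robot as it stands. The module is installed in compiled form; this text tells all that it offers.
- The arm moves only by the shell command python3 -m handwheel 'ROWS'. ROWS is JSON, a list that holds one entry, the list of rows, each a list of 7 numbers: the opening, from -1 (shut) to 1 (fully open), then the shift along the tool's x, y, z in cm, then the turn, a rotation vector about the tool's x, y, z in degrees. A call has 1 to 10 rows; each row is the pose to reach, as a shift and turn from the pose commanded when the call began, along the tool's axes at that moment; what a row does not reach only later rows make up. A row lasts 1/8 s, in which the tool goes at most 62.5 mm and 10.7 degrees, less where a joint would pass 70% of its speed; a pose out of reach is approached as far as the arm can. A call with a gripper value outside its range is refused whole. The fingers move at their own pace and stop on an object; the grip force is fixed at half the most. Time passes only in rows, so rows that repeat a pose let the fingers close. It gives the time, the measured TCP pose, the force, the opening and the grip force at its end, in the units of the state.
- status.get_obs(): the state, without advancing time (a new reading comes with each control period).
- camera(name): name is "scene" or "top" or "wrist"; returns a dict with "frame" (384x512x3 uint8, blue, green, red), "depth" (384x512 float32, m along the optical axis (not along the pixel's ray), 0 where there is no reading), "fx", "fy", "cx", "cy" (pixels), "extrinsics" (4x4, takes a point from camera to world coordinates); the wrist camera has in their place "hand_eye" (4x4, takes a point from camera to tool coordinates, whose origin is the TCP and whose axes are the flange's). Camera axes: x right, y down, z forward; pixel columns grow to the right and rows downward; lengths in m; the calibration is good to about 2 mm. The wrist camera is an equidistant fisheye: a pixel r from the principal point sees the ray r / f radians off the axis. A picture is of the moment at which its call begins: read the wrist's pose just before it.
- ctrl.hand_in(): hands the job in; it is judged then, once.
The state is a dict: "time_s": time; "q": joint angles; "dq": joint speeds; "joint_efforts": joint torques, N m; "eef_pos": TCP position; "eef_rot": TCP orientation; "wrist_force": force on the tool from outside, world axes, zero at the start; "torque": the same for the moment, N m; "opening": opening from 0.0 (shut) to 1.0 (fully open); "grasp_force": force on a finger pad.
Only numpy, scipy, OpenCV 4.12 (cv2) and the standard library are available. Lean on these libraries where they do the work, as an engineer would, in place of code of your own. Each camera call takes 0.05 s, during which the arm holds its last target. There are 200 camera calls.

### The job

Refill the wooden paint-cake tray for the next class: working from left to right, feel down to the bottom of each of the four wells with your fingertips, because worn leftovers may still be lying in there that are hard to see, and put every leftover you find into the aluminium scrap dish. Seat each new cake flat on the floor of a well of its own (any well, but only after you have felt that well), then put the cover on squarely, fully down over the tray. Leave everything else on the table alone.

Things in the scene. Friction and masses are not known exactly. Their poses are not given: they have to be found in the camera images.
- tray: The fixed wooden paint-cake tray on the work surface, 112 x 280 mm, 28 mm high, with four wells in a row, 64 mm apart. Origin at the centre of its underside; y along the row (to the robot's left), x across it (away from the robot), z up. A finger channel 30 mm wide, as deep as the wells, runs along x through each well from the tray's front edge to its back edge.
- dish: The fixed square aluminium scrap dish, 130 x 130 mm outside, walls 4 mm thick and 26 mm high, floor about 4 mm thick, behind the tray. Origin at the centre of its underside, axes along its sides, z up.
- cover: The loose plywood cover of the tray, 134 x 302 mm outside, about 250 g, at first on the work surface at the robot's left. Origin at the centre of its lower edge, y along its long side, z up. A skirt 10 mm deep and 5 mm thick under the 6 mm board goes round the outside of the tray with 6 mm play on each side; either way round fits.
- cover_grip (a point): The point to grip the cover at: in the middle of the wooden grip bar on top of the cover, 34 mm above the cover's lower edge. The bar is 20 mm wide (along the cover's x), 80 mm long (along its y) and 32 mm high, its top 48 mm above the lower edge.
- cover_under (a point): The centre of the underside of the cover's board, 10 mm above the skirt's lower edge. With the cover properly on, it is 28 mm above the work surface, over the tray's centre.
- well1 (a point): The centre of the floor of the tray's leftmost well (as the robot sees it), 8 mm above the work surface, 20 mm below the rim; axes as the tray's. The well is eight-sided, 50 mm across flats. Fingers closing along the tray's x go down in its channel to the floor on both sides of what lies in it. The floor is paint-stained and looks much like a leftover.
- well2 (a point): The centre of the floor of the tray's second from the left well (as the robot sees it), 8 mm above the work surface, 20 mm below the rim; axes as the tray's. The well is eight-sided, 50 mm across flats. Fingers closing along the tray's x go down in its channel to the floor on both sides of what lies in it. The floor is paint-stained and looks much like a leftover.
- well3 (a point): The centre of the floor of the tray's third from the left well (as the robot sees it), 8 mm above the work surface, 20 mm below the rim; axes as the tray's. The well is eight-sided, 50 mm across flats. Fingers closing along the tray's x go down in its channel to the floor on both sides of what lies in it. The floor is paint-stained and looks much like a leftover.
- well4 (a point): The centre of the floor of the tray's rightmost well (as the robot sees it), 8 mm above the work surface, 20 mm below the rim; axes as the tray's. The well is eight-sided, 50 mm across flats. Fingers closing along the tray's x go down in its channel to the floor on both sides of what lies in it. The floor is paint-stained and looks much like a leftover.
- cake1_center (a point): The centre (half-way up) of a new paint cake: a plain off-white disc 46 mm in diameter and 18 mm thick, about 45 g, lying flat on the work surface to the robot's right. Three or four cakes are there; None if this one is not. Seated on a well's floor its centre is 9 mm above that floor.
- sliver1_center (a point): The centre (half-way up) of the worn leftover in well1: a plain off-white disc 40 mm in diameter and 8 mm thick, about 15 g, lying loose on the well's floor. Two or three wells hold one; None if this well holds none.
- cake2_center (a point): The centre (half-way up) of a new paint cake: a plain off-white disc 46 mm in diameter and 18 mm thick, about 45 g, lying flat on the work surface to the robot's right. Three or four cakes are there; None if this one is not. Seated on a well's floor its centre is 9 mm above that floor.
- sliver2_center (a point): The centre (half-way up) of the worn leftover in well2: a plain off-white disc 40 mm in diameter and 8 mm thick, about 15 g, lying loose on the well's floor. Two or three wells hold one; None if this well holds none.
- cake3_center (a point): The centre (half-way up) of a new paint cake: a plain off-white disc 46 mm in diameter and 18 mm thick, about 45 g, lying flat on the work surface to the robot's right. Three or four cakes are there; None if this one is not. Seated on a well's floor its centre is 9 mm above that floor.
- sliver3_center (a point): The centre (half-way up) of the worn leftover in well3: a plain off-white disc 40 mm in diameter and 8 mm thick, about 15 g, lying loose on the well's floor. Two or three wells hold one; None if this well holds none.
- cake4_center (a point): The centre (half-way up) of a new paint cake: a plain off-white disc 46 mm in diameter and 18 mm thick, about 45 g, lying flat on the work surface to the robot's right. Three or four cakes are there; None if this one is not. Seated on a well's floor its centre is 9 mm above that floor.
- sliver4_center (a point): The centre (half-way up) of the worn leftover in well4: a plain off-white disc 40 mm in diameter and 8 mm thick, about 15 g, lying loose on the well's floor. Two or three wells hold one; None if this well holds none.
- paintbrush: Bystander, to be left alone: a paintbrush, 180 mm long, lying. Origin at its underside.
- clay_tool: Bystander, to be left alone: a flat wooden clay tool, 175 mm long, lying. Origin at its underside.
- clay_head: Bystander, to be left alone: a lump of modelled clay, 72 mm across and 45 mm high. Origin at its underside.
- eraser: Bystander, to be left alone: a small rubber eraser, 50 x 24 x 14 mm. Origin at its underside.
- paint_jar: Bystander, to be left alone: a white screw-top jar, 65 mm tall. Origin at its underside.
Mind the look-alikes: they are no part of the job. What is shaped like the part that bears cake1_center but black is not meant. What is shaped like the part that bears sliver1_center but purple is not meant.

How it is judged:
On the way, in this order (a step that is already met when the one before it is completed fails the run):
1. the fingertips have felt down to the bottom of the leftmost well (well1): they press on its floor or on the leftover lying there (horizontal distance between the grasp point and well1 below 0.015 m and z of the grasp point in the frame of well1 below 0.036 m and (contact force between the fingers and tray above 0.5 N or contact force between the fingers and sliver1 above 0.5 N)), for 0.04 s.
2. the fingertips have felt down to the bottom of the second from the left well (well2): they press on its floor or on the leftover lying there (horizontal distance between the grasp point and well2 below 0.015 m and z of the grasp point in the frame of well2 below 0.036 m and (contact force between the fingers and tray above 0.5 N or contact force between the fingers and sliver2 above 0.5 N)), for 0.04 s.
3. the fingertips have felt down to the bottom of the third from the left well (well3): they press on its floor or on the leftover lying there (horizontal distance between the grasp point and well3 below 0.015 m and z of the grasp point in the frame of well3 below 0.036 m and (contact force between the fingers and tray above 0.5 N or contact force between the fingers and sliver3 above 0.5 N)), for 0.04 s.
4. the fingertips have felt down to the bottom of the rightmost well (well4): they press on its floor or on the leftover lying there (horizontal distance between the grasp point and well4 below 0.015 m and z of the grasp point in the frame of well4 below 0.036 m and (contact force between the fingers and tray above 0.5 N or contact force between the fingers and sliver4 above 0.5 N)), for 0.04 s.
At the end, for the whole second after the job is handed in: Every new cake lies in a well (within 5 mm of its centre, cake centre under 11.5 mm above its floor), every leftover in the dish; the cover is on the tray within 10 mm and 0.08 rad, level within 0.04 rad, at most 3 mm above fully down; all at rest (((horizontal distance between cake1_center and well1 below 0.005 m and z of cake1_center in the frame of well1 below 0.0115 m) or (horizontal distance between cake1_center and well2 below 0.005 m and z of cake1_center in the frame of well2 below 0.0115 m) or (horizontal distance between cake1_center and well3 below 0.005 m and z of cake1_center in the frame of well3 below 0.0115 m) or (horizontal distance between cake1_center and well4 below 0.005 m and z of cake1_center in the frame of well4 below 0.0115 m)) and linear speed of each of cake1, sliver1, cake2, sliver2, cake3, sliver3, cake4, sliver4, cover below 0.02 m/s and x of sliver1_center in the frame of dish between -0.062 and 0.062 m and y of sliver1_center in the frame of dish between -0.062 and 0.062 m and z of each of sliver1_center, sliver2_center, sliver3_center, sliver4_center in the frame of dish below 0.04 m and ((horizontal distance between cake2_center and well1 below 0.005 m and z of cake2_center in the frame of well1 below 0.0115 m) or (horizontal distance between cake2_center and well2 below 0.005 m and z of cake2_center in the frame of well2 below 0.0115 m) or (horizontal distance between cake2_center and well3 below 0.005 m and z of cake2_center in the frame of well3 below 0.0115 m) or (horizontal distance between cake2_center and well4 below 0.005 m and z of cake2_center in the frame of well4 below 0.0115 m)) and x of sliver2_center in the frame of dish between -0.062 and 0.062 m and y of sliver2_center in the frame of dish between -0.062 and 0.062 m and ((horizontal distance between cake3_center and well1 below 0.005 m and z of cake3_center in the frame of well1 below 0.0115 m) or (horizontal distance between cake3_center and well2 below 0.005 m and z of cake3_center in the frame of well2 below 0.0115 m) or (horizontal distance between cake3_center and well3 below 0.005 m and z of cake3_center in the frame of well3 below 0.0115 m) or (horizontal distance between cake3_center and well4 below 0.005 m and z of cake3_center in the frame of well4 below 0.0115 m)) and x of sliver3_center in the frame of dish between -0.062 and 0.062 m and y of sliver3_center in the frame of dish between -0.062 and 0.062 m and ((horizontal distance between cake4_center and well1 below 0.005 m and z of cake4_center in the frame of well1 below 0.0115 m) or (horizontal distance between cake4_center and well2 below 0.005 m and z of cake4_center in the frame of well2 below 0.0115 m) or (horizontal distance between cake4_center and well3 below 0.005 m and z of cake4_center in the frame of well3 below 0.0115 m) or (horizontal distance between cake4_center and well4 below 0.005 m and z of cake4_center in the frame of well4 below 0.0115 m)) and x of sliver4_center in the frame of dish between -0.062 and 0.062 m and y of sliver4_center in the frame of dish between -0.062 and 0.062 m and x of cover_under in the frame of tray between -0.01 and 0.01 m and y of cover_under in the frame of tray between -0.01 and 0.01 m and z of cover_under in the frame of tray below 0.031 m and angle between the y axis of cover and the y axis of tray, either way round below 0.08 rad and angle between cover's own z axis and vertical below 0.04 rad); the robot touches nothing.
It fails at once if a bystander is pushed more than 40 mm from its place (distance of any of paintbrush, clay_tool, clay_head, eraser, paint_jar from where it was at the start of the episode above 0.04 m).
Of cake1, cake2, cake3, cake4 only 3 to 4 are there at a start; the rules pass over those that are not, and their reading is None.
Of sliver1, sliver2, sliver3, sliver4 only 2 to 3 are there at a start; the rules pass over those that are not, and their reading is None.
At some moment in a run one of cake1, cake2, cake3, cake4 may be knocked a few centimetres aside while the robot is not near it.
Once in a run the grip may slacken for a moment while it holds something.
It also fails if it takes over 192 s, if anything falls off the work surface, if the arm or the gripper's body presses on something with over 40 N, if the wrist force passes 120 N, or if a joint passes its speed limit or range.

## Working session

There is one attempt and no reset: what is moved stays moved. The work goes in short steps, Python scripts to look and compute and a shell command to move; the robot and the scene stay as the last step left them, time stands still between calls to the robot, and variables do not carry over. Pictures are saved under pics/ and viewed, at most 14 in all, crops included, and the job is handed in when it is done.

```bash
mkdir -p pics; python3 - <<'E'
from bench import status,camera,ctrl
import cv2,numpy as np
o=status.get_obs();print({k:np.round(v,3).tolist() for k,v in o.items()})
for n in ("top","scene"):
    c=camera(n);cv2.imwrite(f"pics/{n}0.png",c["frame"]);np.savez(f"{n}0.npz",**c)
    print(n,c["fx"],c["fy"],c["cx"],c["cy"],np.round(c["extrinsics"],3).tolist(),(c["depth"]>0).mean())
E
```

```text
{'time_s': 0.0, 'q': [-1.46, 0.182, 1.608, -0.0, 1.354, -0.206], 'dq': [0.003, 0.0, 0.002, 0.0, 0.0, -0.0], 'joint_efforts': [0.001, -44.487, -35.133, -0.0, 0.009, 0.0], 'eef_pos': [0.179, -0.546, 0.23], 'eef_rot': [-0.001, 0.987, 0.158, 0.0], 'wrist_force': [-0.066, 0.799, -0.416], 'torque': [-0.009, -0.046, -0.037], 'grasp_force': 0.0, 'opening': 1.002}
top 357.7330492018171 357.7330492018171 251.8763941884974 191.35686597905308 [[0.016, -0.987, 0.162, 0.389], [-1.0, -0.019, -0.018, -0.031], [0.021, -0.162, -0.987, 1.192], [0.0, 0.0, 0.0, 1.0]] 0.9962972005208334
scene 365.41546134952563 365.41546134952563 255.2298106549119 193.03456166590556 [[0.74, 0.574, -0.35, 0.936], [0.672, -0.624, 0.398, -0.475], [0.01, -0.53, -0.848, 0.943], [0.0, 0.0, 0.0, 1.0]] 0.9959157307942709
```

View pics/top0.png

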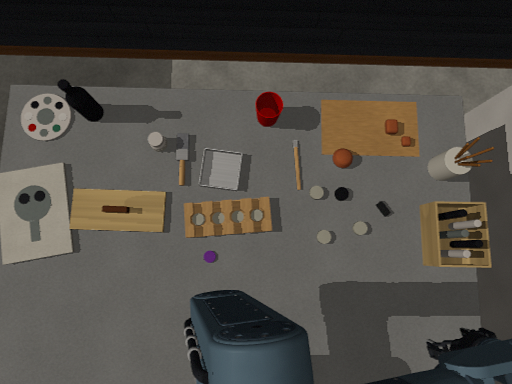

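View pics/scene0.png

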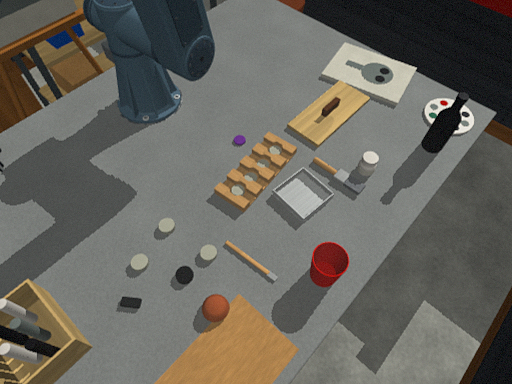

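The top view shows the tray at (228,217), with wells at about (199,219), (219,217), (238,215) and (258,214). The dish is at (222,168) and the cover at (118,210), its grip bar at (122,209).

Candidates for cakes are the off-white discs at (317,192), (324,237) and (361,228). The jar top at (155,140), the black disc at (341,194), which is a decoy, and the purple disc at (210,257), also a decoy, could be confused with them. I choose the three off-white discs and will check them in a close crop.

```bash
cat > lib.py <<'E'
import numpy as np,cv2
def load(n): return dict(np.load(n))
def ray(c,uv,z):
    uv=np.atleast_2d(uv).astype(float)
    d=np.c_[(uv[:,0]-c["cx"])/c["fx"],(uv[:,1]-c["cy"])/c["fy"],np.ones(len(uv))]@c["extrinsics"][:3,:3].T
    o=c["extrinsics"][:3,3]
    return o+d*((z-o[2])/d[:,2])[:,None]
def cloud(c):
    v,u=np.mgrid[:384,:512];D=c["depth"]
    P=np.stack([(u-c["cx"])/c["fx"]*D,(v-c["cy"])/c["fy"]*D,D],-1)
    return P@c["extrinsics"][:3,:3].T+c["extrinsics"][:3,3]
def cakes(c,seeds,z=.018):
    hsv=cv2.cvtColor(c["frame"],cv2.COLOR_BGR2HSV).astype(int);P=cloud(c);out=[]
    for s in seeds:
        m=((P[...,2]>.009)&(P[...,2]<.03)).astype(np.uint8)
        n,l,st,ce=cv2.connectedComponentsWithStats(m)
        k=l[s[1],s[0]]
        vs,us=np.nonzero(l==k) if k else ([],[])
        out.append((st[k][4],P[vs,us].mean(0).round(4),ray(c,ce[k],z)[0].round(4)) if k else None)
    return out
def rect(c,m,z):
    cs,_=cv2.findContours(m.astype(np.uint8),cv2.RETR_EXTERNAL,cv2.CHAIN_APPROX_NONE)
    k=max(cs,key=cv2.contourArea)[:,0]
    W=ray(c,k,z)[:,:2].astype(np.float32)
    return cv2.minAreaRect(W)
E
python3 - <<'E'
from lib import *
c=load("top0.npz");P=cloud(c);s=load("scene0.npz");Q=cloud(s)
g=P[...,2][260:300,60:160];print("table z",g.mean(),g.std())
for n,im,seeds in(("top",c,[(317,191),(324,236),(361,228),(341,193)]),("scene",s,[(208,252),(167,225),(140,261)])):
    for r in cakes(im,seeds):print(n,r)
def reg(x0,x1,y0,y1,z0,z1):
    m=np.zeros((384,512),bool);m[y0:y1,x0:x1]=True
    return m&(P[...,2]>z0)&(P[...,2]<z1)
for nm,a,z in(("tray",(175,282,190,248,.012,.04),.028),("dish",(192,252,138,198,.014,.04),.026),("cover",(66,172,182,240,.008,.03),.016),("bar",(66,172,182,240,.036,.06),.048)):
    m=reg(*a);(cx,cy),wh,an=rect(c,m,z);print(nm,round(cx,4),round(cy,4),np.round(wh,3),round(an,2),"zmed",np.median(P[m][:,2]).round(4))
print("well depth z",[np.round(np.median(P[y-2:y+3,x-2:x+3,2]),4) for x,y in((199,219),(219,217),(238,215),(258,214))])
a=c["frame"][190:250,175:285];b=c["frame"][175:250,300:395]
cv2.imwrite("pics/crop.png",np.vstack([cv2.resize(a,(760,300)),cv2.resize(b,(760,295))][:2]))
E
```

```text
table z 0.004315946945265681 0.07287715208849754
top (np.int32(149), array([ 0.5832, -0.2656,  0.0169]), array([ 0.583 , -0.2654,  0.018 ]))
top (np.int32(157), array([ 0.4367, -0.2882,  0.0168]), array([ 0.4366, -0.2879,  0.018 ]))
top (np.int32(157), array([ 0.4673, -0.4084,  0.0168]), array([ 0.4672, -0.408 ,  0.018 ]))
top (np.int32(154), array([ 0.5808, -0.3509,  0.0172]), array([ 0.5807, -0.3506,  0.018 ]))
scene (np.int32(222), array([ 0.5879, -0.2682,  0.017 ]), array([ 0.5883, -0.2685,  0.018 ]))
scene (np.int32(200), array([ 0.4418, -0.2905,  0.0171]), array([ 0.4423, -0.2908,  0.018 ]))
scene (np.int32(239), array([ 0.4722, -0.4107,  0.0169]), array([ 0.4728, -0.4108,  0.018 ]))
tray 0.4845 0.136 [0.112 0.062] 5.68 zmed 0.027
dish 0.655 0.0554 [0.13  0.131] 83.5 zmed 0.0241
cover 0.5122 0.392 [0.167 0.324] 5.69 zmed 0.0159
bar 0.5112 0.3856 [0.019 0.08 ] 1.06 zmed 0.0478
well depth z [np.float64(0.0153), np.float64(0.0082), np.float64(0.0085), np.float64(0.015)]
```

View pics/crop.png

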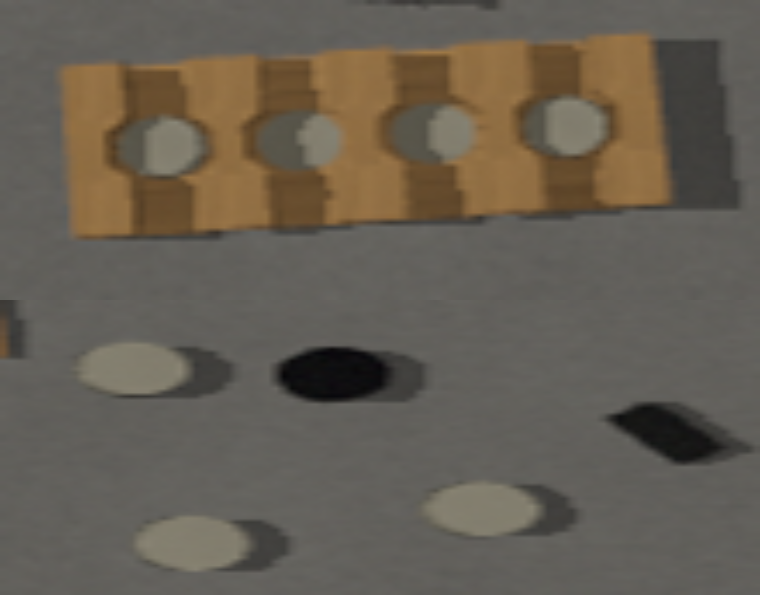

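The crop shows off-white cakes at the chosen spots, and the dark disc is the black decoy. Depth puts wells 1 and 4 about 7 mm higher than wells 2 and 3, so leftovers are likely there. Next I'll get the poses more precisely.

```bash
cat >> lib.py <<'E'
def measure(c,boxes):
    "boxes: name->(xmin,xmax,ymin,ymax,zlo,zhi,planez) in world"
    P=cloud(c);R={}
    for n,(a,b,e,f,zl,zh,z) in boxes.items():
        m=(P[...,0]>a)&(P[...,0]<b)&(P[...,1]>e)&(P[...,1]<f)&(P[...,2]>zl)&(P[...,2]<zh)&(c["depth"]>0)
        vs,us=np.nonzero(m);W=ray(c,np.c_[us,vs],z)[:,:2].astype(np.float32)
        (cx,cy),(w,h),an=cv2.minAreaRect(W)
        if w>h: w,h,an=h,w,an-90
        R[n]=(round(cx,4),round(cy,4),round(w,4),round(h,4),round((an+45)%180-45,2))
    return R
BOX={"tray":(.38,.58,-.12,.22,.024,.034,.028),"cover":(.4,.64,.2,.6,.012,.021,.016),"bar":(.4,.64,.3,.5,.042,.054,.048),"dish":(.57,.76,-.03,.15,.021,.032,.026)}
E
python3 - <<'E'
from lib import *
for n in("top0.npz","scene0.npz"):
    for k,v in measure(load(n),BOX).items():print(n,k,v)
E
```

```text
top0.npz tray (0.4955, 0.0279, 0.1121, 0.2796, 5.66)
top0.npz cover (0.5183, 0.4184, 0.2375, 0.3659, -0.44)
top0.npz bar (0.5112, 0.386, 0.0192, 0.0794, 1.06)
top0.npz dish (0.6555, 0.0555, 0.1299, 0.1304, 83.59)
scene0.npz tray (0.4994, 0.0262, 0.1138, 0.2821, 5.57)
scene0.npz cover (0.5193, 0.418, 0.2399, 0.3718, 0.19)
scene0.npz bar (0.5173, 0.3846, 0.021, 0.0816, -1.99)
scene0.npz dish (0.6597, 0.0532, 0.131, 0.1317, -6.31)
```

```bash
python3 -m handwheel '[[[1,48,-44.5,-2,0,0,-77.4],[1,48,-44.5,-2,0,0,-77.4],[1,48,-44.5,-2,0,0,-77.4],[1,48,-44.5,-2,0,0,-77.4],[1,48,-44.5,-2,0,0,-77.4],[1,48,-44.5,-2,0,0,-77.4],[1,48,-44.5,-2,0,0,-77.4],[1,48,-44.5,-2,0,0,-77.4],[1,48,-44.5,-2,0,0,-77.4],[1,48,-44.5,-2,0,0,-77.4]]]'
python3 -m handwheel '[[[1,0,0,0,0,0,0],[1,0,0,0,0,0,0],[1,0,0,0,0,0,0],[1,0,0,0,0,0,0],[1,0,0,0,0,0,0]]]'
cat >> lib.py <<'E'
from scipy.spatial.transform import Rotation as Rn
def pose(o):
    q=np.array(o["eef_rot"]);T=np.eye(4);T[:3,:3]=Rn.from_quat(q[[1,2,3,0]]).as_matrix();T[:3,3]=o["eef_pos"];return T
def wray(w,T,uv,z):
    E=T@w["hand_eye"];uv=np.atleast_2d(uv).astype(float)
    d=(uv-[w["cx"],w["cy"]])/[w["fx"],w["fy"]];th=np.hypot(*d.T)
    D=np.c_[d/np.maximum(th,1e-9)[:,None]*np.sin(th)[:,None],np.cos(th)]@E[:3,:3].T
    return E[:3,3]+D*((z-E[2,3])/D[:,2])[:,None]
def wcloud(w,T):
    E=T@w["hand_eye"];v,u=np.mgrid[:384,:512];d=np.stack([(u-w["cx"])/w["fx"],(v-w["cy"])/w["fy"]],-1)
    th=np.hypot(d[...,0],d[...,1]);t=np.tan(th)/np.maximum(th,1e-9)
    Z=w["depth"];P=np.stack([d[...,0]*t*Z,d[...,1]*t*Z,Z],-1)
    return P@E[:3,:3].T+E[:3,3]
def st():
    from bench import status
    o=status.get_obs();T=pose(o);yaw=np.degrees(np.arctan2(T[1,0],T[0,0]))
    print("t",round(o["time_s"],2),"tcp",np.round(o["eef_pos"],4),"yaw",round(yaw,2),"tilt",np.round(np.degrees(np.arccos(-T[2,2])),2),"F",np.round(o["wrist_force"],1),"op",round(o["opening"],3),"gf",round(o["grasp_force"],1));return o
E
python3 - <<'E'
from lib import *
from bench import camera
o=st();w=camera("wrist");T=pose(o);np.savez("w0.npz",T=T,**w);cv2.imwrite("pics/w0.png",w["frame"])
print(w["fx"],w["cx"],w["cy"],np.round(w["hand_eye"],3).tolist())
E
```

```text
time_s: 1.35
eef_pos: [0.4827, 0.002, 0.2504]
eef_rot: [0.0, 0.672, 0.741, -0.0]
wrist_force: [-0.1, -1.4, -0.2]
opening: 0.996
grasp_force: 0.0
time_s: 1.98
eef_pos: [0.482, -0.001, 0.2505]
eef_rot: [0.0, 0.673, 0.74, 0.0]
wrist_force: [-0.1, -0.8, 0.6]
opening: 0.998
grasp_force: 0.0
t 1.98 tcp [ 0.482  -0.001   0.2505] yaw 95.45 tilt 0.01 F [-0.1 -0.8  0.6] op 0.998 gf 0.0
297.3186396354542 255.87864054853594 194.08194795354197 [[-0.0, -0.956, -0.294, 0.075], [1.0, 0.0, -0.001, 0.001], [0.001, -0.294, 0.956, -0.143], [0.0, 0.0, 0.0, 1.0]]
```

View pics/w0.png

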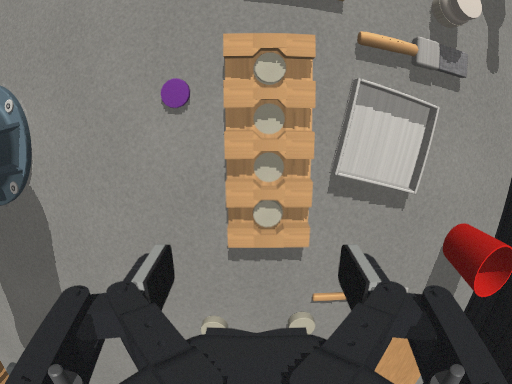

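The wrist view shows the whole tray, with wells at (270,69), (268,117), (267,166) and (267,213). The dish is at (388,137). Next I'll measure the tray in this view and compare.

```bash
cat >> lib.py <<'E'
def wmeasure(w,boxes):
    T=w["T"];P=wcloud(w,T);R={}
    for n,(a,b,e,f,zl,zh,z) in boxes.items():
        m=(P[...,0]>a)&(P[...,0]<b)&(P[...,1]>e)&(P[...,1]<f)&(P[...,2]>zl)&(P[...,2]<zh)&(w["depth"]>0)
        vs,us=np.nonzero(m);W=wray(w,T,np.c_[us,vs],z)[:,:2].astype(np.float32)
        (cx,cy),(ww,h),an=cv2.minAreaRect(W)
        if ww>h: ww,h,an=h,ww,an-90
        R[n]=(round(cx,4),round(cy,4),round(ww,4),round(h,4),round((an+45)%180-45,2),len(us))
    return R
E
python3 - <<'E'
from lib import *
w=load("w0.npz")
print(wmeasure(w,{k:BOX[k] for k in("tray","dish")}))
P=wcloud(w,w["T"])
for u,v in((270,69),(268,117),(267,166),(267,213)): print(P[v,u].round(4), np.round(np.median(P[v-3:v+4,u-3:u+4,2]),4))
hsv=cv2.cvtColor(w["frame"],cv2.COLOR_BGR2HSV)
m=(P[...,2]>.013)&(P[...,2]<.0185)&(P[...,0]>.44)&(P[...,0]<.55)&(P[...,1]>-.12)&(P[...,1]<.18)
n,l,s,c=cv2.connectedComponentsWithStats(m.astype(np.uint8))
for i in range(1,n):
    if s[i][4]>60: print(s[i],P[l==i].mean(0).round(4))
E
```

```text
{'tray': (0.4963, 0.0263, 0.1131, 0.2808, 5.77, 9530), 'dish': (0.6559, 0.0548, 0.1301, 0.1318, 83.54, 1236)}
[0.4886 0.1215 0.015 ] 0.0159
[0.4924 0.0601 0.0098] 0.0085
[ 0.4978 -0.0045  0.0072] 0.0087
[ 0.5041 -0.0671  0.0161] 0.016
[254  53  32  30 754] [0.488  0.1238 0.0159]
[253 200  29  27 603] [ 0.5037 -0.0673  0.0159]
[228 223  71   9 107] [ 0.5025 -0.0874  0.0157]
```

```bash
cat >> lib.py <<'E'
def go(x,y,z=None,yaw=None):
    o=st();T=pose(o);p=np.array(o["eef_pos"]);z=p[2] if z is None else z
    d=T[:3,:3].T@(np.array([x,y,z])-p)*100
    y0=np.degrees(np.arctan2(T[1,0],T[0,0]));t=0 if yaw is None else -((yaw-y0+180)%360-180)
    print("row",np.round(d,2),"turn",round(t,1))
E
python3 -c "
from lib import *
go(.4875,.1228,.06,95.7)"
```

```text
t 2.02 tcp [ 0.4821 -0.0008  0.2505] yaw 95.46 tilt 0.01 F [-0.1  0.6 -0. ] op 0.999 gf 0.0
row [12.26  1.72 19.05] turn -0.2
```

```bash
python3 -m handwheel '[[[0.3,12.26,1.72,10,0,0,-0.2],[0.3,12.26,1.72,10,0,0,-0.2],[0.3,12.26,1.72,10,0,0,-0.2],[0.3,12.26,1.72,19,0,0,-0.2],[0.3,12.26,1.72,19,0,0,-0.2],[0.3,12.26,1.72,19,0,0,-0.2],[0.3,12.26,1.72,19,0,0,-0.2]]]'
python3 -c "
from lib import *
go(.4875,.1228,.01,95.7)"
```

```text
time_s: 2.9
eef_pos: [0.4886, 0.1234, 0.0617]
eef_rot: [0.001, 0.671, 0.742, 0.001]
wrist_force: [-0.3, 0.3, 0.9]
opening: 0.649
grasp_force: 0.0
t 2.9 tcp [0.4886 0.1234 0.0617] yaw 95.73 tilt 0.12 F [-0.3  0.3  0.9] op 0.649 gf 0.0
row [-0.04 -0.13  5.17] turn 0.0
```

```bash
python3 -m handwheel '[[[0.3,0,-0.1,3,0,0,0],[0.3,0,-0.1,5,0,0,0],[0.3,0,-0.1,5,0,0,0],[0.3,0,-0.1,5,0,0,0]]]'
python3 -m handwheel '[[[0.3,0,0,0.2,0,0,0],[0.3,0,0,0.4,0,0,0],[0.3,0,0,0.4,0,0,0]]]'
```

```text
time_s: 3.4
eef_pos: [0.488, 0.1234, 0.0122]
eef_rot: [0.001, 0.671, 0.742, 0.001]
wrist_force: [1.1, -0.2, -0.8]
opening: 0.649
grasp_force: 0.0
time_s: 3.78
eef_pos: [0.4864, 0.1235, 0.0065]
eef_rot: [-0.0, 0.671, 0.742, 0.0]
wrist_force: [0.1, 0.1, 0.6]
opening: 0.649
grasp_force: 0.0
```

```bash
python3 -m handwheel '[[[-1,0,0,-0.05,0,0,0],[-1,0,0,-0.05,0,0,0],[-1,0,0,-0.05,0,0,0],[-1,0,0,-0.05,0,0,0],[-1,0,0,-0.05,0,0,0],[-1,0,0,-0.05,0,0,0]]]'
python3 -m handwheel '[[[-1,0,0,-2,0,0,0],[-1,0,0,-4,0,0,0],[-1,0,0,-6,0,0,0],[-1,0,0,-8,0,0,0],[-1,0,0,-8,0,0,0],[-1,0,0,-8,0,0,0]]]'
python3 - <<'E'
from lib import *
go(.656,.055,.10,95.7)
E
```

```text
time_s: 4.53
eef_pos: [0.4865, 0.1235, 0.0074]
eef_rot: [0.0, 0.671, 0.742, -0.0]
wrist_force: [-1.7, -0.2, 5.3]
opening: 0.429
grasp_force: 59.4
time_s: 5.28
eef_pos: [0.4859, 0.1235, 0.0862]
eef_rot: [-0.0, 0.671, 0.742, -0.0]
wrist_force: [0.2, 0.3, 0.6]
opening: 0.433
grasp_force: 60.0
t 5.28 tcp [0.4859 0.1235 0.0862] yaw 95.75 tilt 0.05 F [0.2 0.3 0.6] op 0.433 gf 60.0
row [-8.52 16.23 -1.4 ] turn 0.1
```

```bash
python3 -m handwheel '[[[-1,-6,16.3,0,0,0,0],[-1,-6,16.3,0,0,0,0],[-1,-6,16.3,0,0,0,0],[-1,-6,16.3,0,0,0,0],[-1,-6,16.3,4,0,0,0],[-1,-6,16.3,7.4,0,0,0],[-1,-6,16.3,7.4,0,0,0],[-1,-6,16.3,7.4,0,0,0]]]'
python3 -m handwheel '[[[0.3,0,0,0,0,0,0],[0.3,0,0,0,0,0,0],[0.3,0,0,0,0,0,0],[0.3,0,0,-4,0,0,0],[0.3,0,0,-8,0,0,0],[0.3,0,0,-8,0,0,0],[0.3,0,0,-8,0,0,0]]]'
python3 - <<'E'
from lib import *
from bench import camera
go(.4933,.0586,.05,95.7)
c=camera("top");cv2.imwrite("pics/top1.png",cv2.resize(c["frame"][130:270,150:400],(750,420)));np.savez("top1.npz",**c)
E
```

```text
time_s: 6.28
eef_pos: [0.6546, 0.0804, 0.0135]
eef_rot: [0.0, 0.671, 0.742, 0.0]
wrist_force: [-0.0, -0.2, 0.7]
opening: 0.431
grasp_force: 60.2
time_s: 7.15
eef_pos: [0.6543, 0.0802, 0.0927]
eef_rot: [-0.0, 0.671, 0.742, -0.0]
wrist_force: [-0.7, -0.1, -1.4]
opening: 0.648
grasp_force: 0.0
t 7.15 tcp [0.6543 0.0802 0.0927] yaw 95.75 tilt 0.02 F [-0.7 -0.1 -1.4] op 0.648 gf 0.0
row [ -0.53 -16.23   4.27] turn 0.1
```

View pics/top1.png

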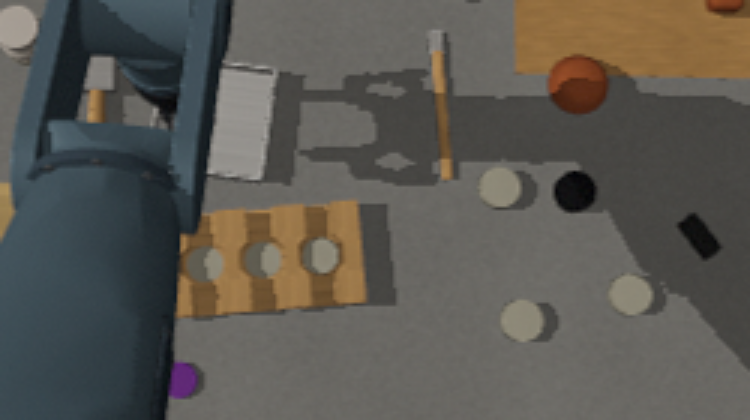

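The arm hides the dish from the top camera here. Next I'll feel well 2 with the fingers shut.

```bash
python3 -m handwheel '[[[-1,-0.5,-16.2,0,0,0,0],[-1,-0.5,-16.2,0,0,0,0],[-1,-0.5,-16.2,0,0,0,0],[-1,-0.5,-16.2,0,0,0,0],[-1,-0.5,-16.2,4,0,0,0],[-1,-0.5,-16.2,7.5,0,0,0],[-1,-0.5,-16.2,7.5,0,0,0],[-1,-0.5,-16.2,7.5,0,0,0]]]'
python3 -m handwheel '[[[-1,0,0,0.4,0,0,0],[-1,0,0,0.8,0,0,0],[-1,0,0,1.0,0,0,0],[-1,0,0,1.0,0,0,0]]]'
python3 -c "
from lib import *
go(.4933,.0586)"
```

```text
time_s: 8.2
eef_pos: [0.495, 0.0589, 0.0184]
eef_rot: [0.0, 0.671, 0.742, 0.0]
wrist_force: [-0.5, -1.0, 0.1]
opening: -0.003
grasp_force: 0.0
time_s: 8.7
eef_pos: [0.4941, 0.0589, 0.0081]
eef_rot: [0.0, 0.671, 0.742, 0.0]
wrist_force: [-0.3, -0.3, 1.2]
opening: -0.004
grasp_force: 0.5
t 8.7 tcp [0.4941 0.0589 0.0081] yaw 95.75 tilt 0.02 F [-0.3 -0.3  1.2] op -0.004 gf 0.5
row [-0.02 -0.08 -0.  ] turn 0
```

```bash
python3 -m handwheel '[[[-1,0,0,0.1,0,0,0],[-1,0,0,0.2,0,0,0],[-1,0,0,0.2,0,0,0]]]'
python3 -m handwheel '[[[-1,0,0,0.1,0,0,0],[-1,0,0,0.1,0,0,0]]]'
```

```text
time_s: 9.07
eef_pos: [0.4942, 0.0589, 0.008]
eef_rot: [0.0, 0.671, 0.742, -0.0]
wrist_force: [-9.3, 0.4, 23.4]
opening: 0.002
grasp_force: 12.0
time_s: 9.32
eef_pos: [0.4943, 0.0589, 0.0079]
eef_rot: [-0.0, 0.67, 0.742, -0.0]
wrist_force: [-13.6, -0.1, 35.1]
opening: 0.001
grasp_force: 17.6
```

```bash
python3 -m handwheel '[[[-1,0,0,-4,0,0,0],[-1,-3,0,-4,0,0,0],[-1,-6.4,0,-4,0,0,0],[-1,-6.4,-0.1,-4,0,0,0],[-1,-6.4,-0.1,-2,0,0,0],[-1,-6.4,-0.1,-0.7,0,0,0],[-1,-6.4,-0.1,-0.3,0,0,0],[-1,-6.4,-0.1,-0.1,0,0,0],[-1,-6.4,-0.1,-0.1,0,0,0]]]'
python3 -c "
from lib import *
go(.4997,-.005)"
```

```text
time_s: 10.45
eef_pos: [0.498, -0.004, 0.0079]
eef_rot: [-0.002, 0.67, 0.742, -0.001]
wrist_force: [-14.7, 2.6, 31.6]
opening: 0.003
grasp_force: 15.7
t 10.45 tcp [ 0.498  -0.004   0.0079] yaw 95.83 tilt 0.24 F [-14.7   2.6  31.6] op 0.003 gf 15.7
row [-0.12  0.15 -0.  ] turn 0
```

```bash
python3 -m handwheel '[[[-1,0,0,-4,0,0,0],[0.3,-3,0,-4.5,0,0,0],[0.3,-6.4,0,-4.5,0,0,0],[0.3,-6.4,0,-4.5,0,0,0],[0.3,-6.4,0,-4.5,0,0,0]]]'
python3 -c "
from lib import *
go(.5048,-.0682,.0070,95.7)"
```

```text
time_s: 11.08
eef_pos: [0.5054, -0.0679, 0.0506]
eef_rot: [-0.001, 0.671, 0.742, -0.0]
wrist_force: [0.1, 0.6, -0.9]
opening: 0.652
grasp_force: 0.0
t 11.07 tcp [ 0.5054 -0.0679  0.0506] yaw 95.74 tilt 0.06 F [ 0.1  0.6 -0.9] op 0.652 gf 0.0
row [-0.03 -0.06  4.36] turn 0.0
```

```bash
python3 -m handwheel '[[[0.3,0,0,2,0,0,0],[0.3,0,0,4,0,0,0],[0.3,0,0,4.35,0,0,0],[0.3,0,0,4.35,0,0,0],[-1,0,0,4.35,0,0,0],[-1,0,0,4.35,0,0,0],[-1,0,0,4.35,0,0,0],[-1,0,0,4.35,0,0,0],[-1,0,0,4.35,0,0,0],[-1,0,0,4.35,0,0,0]]]'
python3 -m handwheel '[[[-1,0,0,-2,0,0,0],[-1,0,0,-4,0,0,0],[-1,0,0,-8,0,0,0],[-1,0,0,-8,0,0,0],[-1,0,0,-8,0,0,0]]]'
python3 -c "
from lib import *
go(.656,.028,.011,95.7)"
```

```text
time_s: 12.32
eef_pos: [0.5065, -0.0685, 0.0087]
eef_rot: [0.001, 0.671, 0.742, 0.0]
wrist_force: [-0.9, 1.7, 4.9]
opening: 0.428
grasp_force: 59.4
time_s: 12.95
eef_pos: [0.5058, -0.0685, 0.0876]
eef_rot: [0.0, 0.671, 0.742, 0.0]
wrist_force: [-0.1, 0.3, 0.9]
opening: 0.429
grasp_force: 60.0
t 12.95 tcp [ 0.5058 -0.0685  0.0876] yaw 95.75 tilt 0.04 F [-0.1  0.3  0.9] op 0.429 gf 60.0
row [ 8.1  15.91  7.66] turn 0.1
```

```bash
python3 -m handwheel '[[[-1,8.1,15.9,0,0,0,0],[-1,8.1,15.9,0,0,0,0],[-1,8.1,15.9,0,0,0,0],[-1,8.1,15.9,0,0,0,0],[-1,8.1,15.9,4,0,0,0],[-1,8.1,15.9,7.6,0,0,0],[-1,8.1,15.9,7.6,0,0,0],[-1,8.1,15.9,7.6,0,0,0]]]'
python3 -m handwheel '[[[0.3,0,0,0,0,0,0],[0.3,0,0,0,0,0,0],[0.3,0,0,0,0,0,0],[0.3,0,0,-4,0,0,0],[0.3,0,0,-8,0,0,0],[0.3,0,0,-8,0,0,0],[0.3,-10,-15,-13,0,0,0],[0.3,-20,-15,-16,0,0,0],[0.3,-20,-15,-16,0,0,0],[0.3,-20,-15,-16,0,0,0]]]'
python3 -m handwheel '[[[1,-7,0,0,0,0,0],[1,-7,0,0,0,0,0],[1,-7,0,0,0,0,0]]]'
python3 - <<'E'
from lib import *
from bench import camera
o=st();w=camera("wrist");T=pose(o);np.savez("w1.npz",T=T,**w);cv2.imwrite("pics/w1.png",w["frame"])
c=camera("top");np.savez("top2.npz",**c)
E
```

```text
time_s: 13.95
eef_pos: [0.6555, 0.0276, 0.0117]
eef_rot: [-0.0, 0.671, 0.742, -0.0]
wrist_force: [0.3, 0.5, 0.8]
opening: 0.419
grasp_force: 59.8
time_s: 15.2
eef_pos: [0.532, -0.1727, 0.166]
eef_rot: [-0.0, 0.671, 0.742, -0.0]
wrist_force: [1.4, -0.6, 0.2]
opening: 0.648
grasp_force: 0.0
time_s: 15.58
eef_pos: [0.5398, -0.2411, 0.1651]
eef_rot: [-0.001, 0.671, 0.741, 0.0]
wrist_force: [-0.4, 0.7, 0.1]
opening: 1.002
grasp_force: 0.0
t 15.57 tcp [ 0.5398 -0.2411  0.1651] yaw 95.68 tilt 0.12 F [-0.4  0.7  0.1] op 1.002 gf 0.0
```

View pics/w1.png

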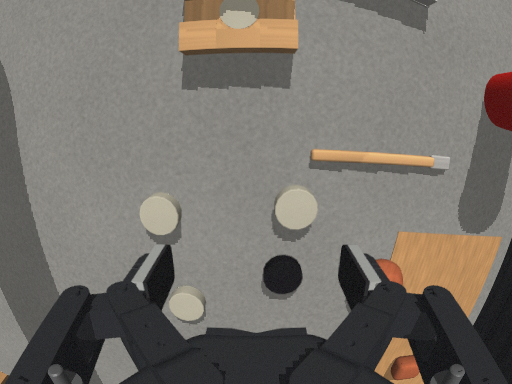

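The wrist view shows cakes at (296,207), (160,215) and (187,304), with the black decoy at (283,274). Next I'll measure the cakes, and check the dish and wells in the top view.

```bash
cat >> lib.py <<'E'
def wcakes(w):
    T=w["T"];P=wcloud(w,T);g=w["frame"].max(2)
    m=((P[...,2]>.013)&(P[...,2]<.024)&(g>70)&(P[...,1]<-.13)).astype(np.uint8);m[:,:120]=0;m[330:]=0
    n,l,s,c=cv2.connectedComponentsWithStats(m)
    for i in range(1,n):
        if s[i][4]>200: print("wcake",s[i][4],c[i].round(0),wray(w,T,c[i],.018)[0].round(4),P[l==i].mean(0).round(4))
E
python3 - <<'E'
from lib import *
w=load("w1.npz");wcakes(w)
c=load("top2.npz")
for r in cakes(c,[(317,191),(324,236),(361,228)]):print(r)
P=cloud(c)
print("wells",[np.round(np.median(P[y-2:y+3,x-2:x+3,2]),4) for x,y in((199,219),(219,217),(238,215),(258,214))])
m=(P[...,0]>.6)&(P[...,0]<.71)&(P[...,1]>0)&(P[...,1]<.11)&(P[...,2]>.009)&(P[...,2]<.019)
n,l,s,ce=cv2.connectedComponentsWithStats(m.astype(np.uint8))
for i in range(1,n):
    if s[i][4]>20: print("dish blob",s[i],P[l==i].mean(0).round(4))
cv2.imwrite("pics/top2.png",cv2.resize(c["frame"][130:270,170:290],(720,600)))
E
```

```text
wcake 1389 [296. 208.] [ 0.5843 -0.2663  0.018 ] [ 0.5844 -0.2665  0.0178]
wcake 1238 [159. 215.] [ 0.4395 -0.2887  0.018 ] [ 0.4393 -0.2889  0.0178]
wcake 828 [186. 306.] [ 0.47  -0.408  0.018] [ 0.4698 -0.4085  0.0177]
None
None
(np.int32(62), array([ 0.4617, -0.4185,  0.017 ]), array([ 0.4616, -0.4181,  0.018 ]))
wells [np.float64(0.0089), np.float64(0.0091), np.float64(0.0086), np.float64(0.0086)]
dish blob [207 164  12  12  95] [0.6548 0.0817 0.0123]
dish blob [223 164  11  12  85] [0.6566 0.029  0.0121]
```

View pics/top2.png

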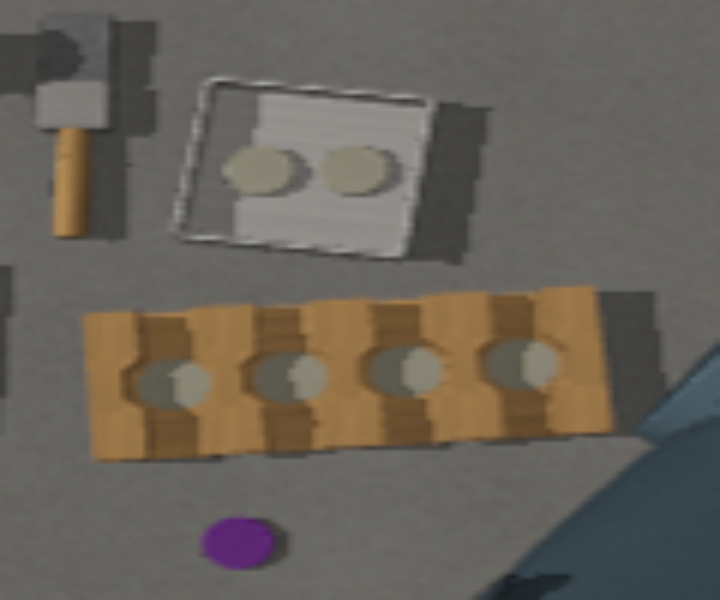

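Both leftovers are in the dish, and all four wells now read as floor. Now cake A at (.584,-.266).

```bash
python3 -c "
from lib import *
go(.5843,-.2663,.06,95.7)"
```

```text
t 15.68 tcp [ 0.5401 -0.2395  0.1653] yaw 95.82 tilt 0.12 F [0.1 0.2 0.1] op 1.006 gf 0.0
row [-3.13  4.14 10.51] turn 0.1
```

```bash
python3 -m handwheel '[[[0.65,-3.1,4.1,5,0,0,0],[0.65,-3.1,4.1,10.5,0,0,0],[0.65,-3.1,4.1,10.5,0,0,0],[0.65,-3.1,4.1,10.5,0,0,0],[0.65,-3.1,4.1,10.5,0,0,0]]]'
python3 - <<'E'
from lib import *
from bench import camera
go(.5843,-.2663,.006,95.7)
o=st();w=camera("wrist");T=pose(o);np.savez("w2.npz",T=T,**w);w["T"]=T;wcakes(w)
E
```

```text
time_s: 16.3
eef_pos: [0.5863, -0.2685, 0.0649]
eef_rot: [0.003, 0.67, 0.742, 0.0]
wrist_force: [0.3, -0.4, 0.4]
opening: 0.825
grasp_force: 0.0
t 16.3 tcp [ 0.5863 -0.2685  0.0649] yaw 95.8 tilt 0.33 F [ 0.3 -0.4  0.4] op 0.825 gf 0.0
row [ 0.26 -0.2   5.89] turn 0.1
t 16.3 tcp [ 0.5863 -0.2685  0.0649] yaw 95.8 tilt 0.33 F [ 0.3 -0.4  0.4] op 0.825 gf 0.0
wcake 3182 [253. 213.] [ 0.5851 -0.2659  0.018 ] [ 0.5852 -0.2662  0.0178]
```

```bash
python3 -m handwheel '[[[0.65,0.1,0,2,0,0,0],[0.65,0.1,0,2,0,0,0],[0.65,0.1,0,2,0,0,0]]]'
python3 - <<'E'
from lib import *
go(.5847,-.2662,.006,95.7)
E
```

```text
time_s: 16.73
eef_pos: [0.5839, -0.2668, 0.0408]
eef_rot: [-0.0, 0.671, 0.742, -0.0]
wrist_force: [0.3, -0.5, 0.5]
opening: 0.827
grasp_force: 0.0
t 16.73 tcp [ 0.5839 -0.2668  0.0408] yaw 95.75 tilt 0.05 F [ 0.3 -0.5  0.5] op 0.827 gf 0.0
row [0.05 0.09 3.48] turn 0.0
```

Grip, lift, then compute the move to above well 4.

```bash
python3 -m handwheel '[[[0.65,0.05,0.1,2,0,0,0],[0.65,0.05,0.1,3.4,0,0,0],[0.65,0.05,0.1,3.4,0,0,0],[-1,0.05,0.1,3.4,0,0,0],[-1,0.05,0.1,3.4,0,0,0],[-1,0.05,0.1,3.4,0,0,0],[-1,0.05,0.1,3.4,0,0,0],[-1,0.05,0.1,3.4,0,0,0]]]'
python3 -m handwheel '[[[-1,0,0,-3,0,0,0],[-1,0,0,-6,0,0,0],[-1,0,0,-6,0,0,0],[-1,0,0,-6,0,0,0]]]'
python3 - <<'E'
from lib import *
go(.5060,-.0687,.05,95.7)
E
```

```text
time_s: 17.73
eef_pos: [0.5858, -0.2668, 0.008]
eef_rot: [0.001, 0.671, 0.742, 0.0]
wrist_force: [-0.3, 0.3, 5.1]
opening: 0.505
grasp_force: 61.5
time_s: 18.23
eef_pos: [0.5844, -0.2658, 0.0659]
eef_rot: [-0.001, 0.671, 0.742, -0.0]
wrist_force: [-0.6, -0.4, -0.6]
opening: 0.5
grasp_force: 61.0
t 18.23 tcp [ 0.5844 -0.2658  0.0659] yaw 95.75 tilt 0.11 F [-0.6 -0.4 -0.6] op 0.5 gf 61.0
row [20.4  -5.82  1.62] turn 0.1
```

```bash
python3 -m handwheel '[[[-1,20.4,-5.8,0,0,0,0],[-1,20.4,-5.8,0,0,0,0],[-1,20.4,-5.8,0,0,0,0],[-1,20.4,-5.8,0,0,0,0],[-1,20.4,-5.8,1.5,0,0,0],[-1,20.4,-5.8,1.5,0,0,0],[-1,20.4,-5.8,1.5,0,0,0]]]'
python3 - <<'E'
from lib import *
go(.5060,-.0687,.017,95.7)
E
```

```text
time_s: 19.1
eef_pos: [0.5075, -0.0705, 0.0518]
eef_rot: [-0.0, 0.671, 0.741, -0.0]
wrist_force: [0.1, 0.4, -0.5]
opening: 0.505
grasp_force: 61.1
t 19.1 tcp [ 0.5075 -0.0705  0.0518] yaw 95.66 tilt 0.02 F [ 0.1  0.4 -0.5] op 0.505 gf 61.1
row [ 0.2  -0.13  3.48] turn -0.0
```

```bash
python3 -m handwheel '[[[-1,0.15,-0.1,0,0,0,0],[-1,0.15,-0.1,0.8,0,0,0],[-1,0.15,-0.1,0.8,0,0,0],[-1,0.15,-0.1,0.8,0,0,0]]]'
python3 - <<'E'
from lib import *
go(.5060,-.0687,.017,95.7)
E
```

```text
time_s: 19.6
eef_pos: [0.5058, -0.0678, 0.0441]
eef_rot: [-0.0, 0.671, 0.742, -0.0]
wrist_force: [-0.4, -0.4, -0.3]
opening: 0.501
grasp_force: 61.1
t 19.6 tcp [ 0.5058 -0.0678  0.0441] yaw 95.75 tilt 0.02 F [-0.4 -0.4 -0.3] op 0.501 gf 61.1
row [-0.09  0.01  2.71] turn 0.0
```

```bash
python3 -m handwheel '[[[-1,-0.1,0,0,0,0,0],[-1,-0.1,0,1,0,0,0],[-1,-0.1,0,2,0,0,0],[-1,-0.1,0,2,0,0,0],[-1,-0.1,0,2,0,0,0]]]'
python3 - <<'E'
from lib import *
go(.5060,-.0687,.017,95.7)
E
```

```text
time_s: 20.23
eef_pos: [0.5059, -0.0687, 0.024]
eef_rot: [-0.0, 0.671, 0.742, -0.0]
wrist_force: [-0.1, -0.2, 0.5]
opening: 0.507
grasp_force: 61.2
t 20.23 tcp [ 0.5059 -0.0687  0.024 ] yaw 95.75 tilt 0.03 F [-0.1 -0.2  0.5] op 0.507 gf 61.2
row [0.   0.01 0.7 ] turn 0.1
```

In the well without touching the sides (bottom at about 16 mm). Lowering to the floor and releasing.

```bash
python3 -m handwheel '[[[-1,0,0,0.4,0,0,0],[-1,0,0,0.75,0,0,0],[-1,0,0,0.75,0,0,0],[-1,0,0,0.75,0,0,0]]]'
python3 -m handwheel '[[[0.3,0,0,0,0,0,0],[0.3,0,0,0,0,0,0],[0.3,0,0,-2,0,0,0],[0.65,0,0,-6,0,0,0],[0.65,0,0,-6,0,0,0],[0.65,0,0,-6,0,0,0],[0.65,0,0,-6,0,0,0]]]'
python3 - <<'E'
from lib import *
go(.4395,-.2890,.06,95.7)
E
```

```text
time_s: 20.72
eef_pos: [0.5061, -0.0688, 0.0167]
eef_rot: [0.0, 0.671, 0.742, 0.0]
wrist_force: [-0.3, 0.0, -1.0]
opening: 0.506
grasp_force: 61.2
time_s: 21.6
eef_pos: [0.5051, -0.0685, 0.0755]
eef_rot: [-0.001, 0.671, 0.742, -0.0]
wrist_force: [-0.1, -0.7, -0.3]
opening: 0.826
grasp_force: 0.0
t 21.6 tcp [ 0.5051 -0.0685  0.0755] yaw 95.75 tilt 0.12 F [-0.1 -0.7 -0.3] op 0.826 gf 0.0
row [-21.29  -8.73   1.55] turn 0.0
```

```bash
python3 -m handwheel '[[[0.65,-21.3,-8.7,-2,0,0,0],[0.65,-21.3,-8.7,-2,0,0,0],[0.65,-21.3,-8.7,-2,0,0,0],[0.65,-21.3,-8.7,-2,0,0,0],[0.65,-21.3,-8.7,-2,0,0,0],[0.65,-21.3,-8.7,-2,0,0,0],[0.65,-21.3,-8.7,-2,0,0,0]]]'
python3 - <<'E'
from lib import *
from bench import camera
o=st();w=camera("wrist");T=pose(o);w["T"]=T;np.savez("w3.npz",**w);wcakes(w)
go(.4395,-.2890,.03,95.7)
c=camera("top");np.savez("top3.npz",**c);P=cloud(c)
print("well4",np.round(np.median(P[211:216,256:261,2]),4))
m=(P[...,0]>.46)&(P[...,0]<.55)&(P[...,1]>-.1)&(P[...,1]<-.04)&(P[...,2]>.017)&(P[...,2]<.031)&(c["frame"].min(2)>100)
print(m.sum(),P[m].mean(0).round(4))
E
```

```text
time_s: 22.48
eef_pos: [0.4408, -0.2879, 0.0959]
eef_rot: [-0.001, 0.67, 0.742, 0.0]
wrist_force: [0.7, -0.7, 0.9]
opening: 0.821
grasp_force: 0.0
t 22.48 tcp [ 0.4408 -0.2879  0.0959] yaw 95.84 tilt 0.1 F [ 0.7 -0.7  0.9] op 0.821 gf 0.0
wcake 2419 [251. 204.] [ 0.438  -0.2888  0.018 ] [ 0.438  -0.289   0.0179]
wcake 548 [471. 273.] [ 0.6834 -0.3465  0.018 ] [ 0.6829 -0.3463  0.0189]
wcake 978 [271. 318.] [ 0.4674 -0.4018  0.018 ] [ 0.4675 -0.4024  0.0175]
t 22.52 tcp [ 0.4409 -0.2879  0.0961] yaw 95.85 tilt 0.07 F [ 1.2 -0.4 -0.6] op 0.823 gf 0.0
row [-0.1  -0.15  6.61] turn 0.2
well4 0.0248
135 [ 0.5059 -0.0687  0.0254]
```

Cake 1 is seated, with its top at about 26 mm. Next is cake B.

```bash
python3 -m handwheel '[[[0.65,-0.1,-0.2,3,0,0,0],[0.65,-0.1,-0.2,5.5,0,0,0],[0.65,-0.1,-0.2,5.5,0,0,0],[0.65,-0.1,-0.2,5.5,0,0,0]]]'
python3 - <<'E'
from lib import *
go(.4389,-.2889,.007,95.7)
E
```

```text
time_s: 23.08
eef_pos: [0.4395, -0.2906, 0.0425]
eef_rot: [0.0, 0.67, 0.742, -0.0]
wrist_force: [0.4, -0.2, -0.7]
opening: 0.824
grasp_force: 0.0
t 23.07 tcp [ 0.4395 -0.2906  0.0425] yaw 95.8 tilt 0.05 F [ 0.4 -0.2 -0.7] op 0.824 gf 0.0
row [ 0.18 -0.05  3.55] turn 0.1
```

```bash
python3 -m handwheel '[[[0.65,0.15,0,2,0,0,0],[0.65,0.15,0,3.4,0,0,0],[0.65,0.15,0,3.4,0,0,0],[-1,0.15,0,3.4,0,0,0],[-1,0.15,0,3.4,0,0,0],[-1,0.15,0,3.4,0,0,0],[-1,0.15,0,3.4,0,0,0],[-1,0.15,0,3.4,0,0,0]]]'
python3 -m handwheel '[[[-1,0,0,-3,0,0,0],[-1,0,0,-6,0,0,0],[-1,0,0,-6,0,0,0],[-1,0,0,-6,0,0,0]]]'
python3 - <<'E'
from lib import *
go(.4997,-.0050,.05,95.7)
E
```

```text
time_s: 24.08
eef_pos: [0.4393, -0.2898, 0.009]
eef_rot: [0.001, 0.671, 0.742, -0.0]
wrist_force: [-1.2, 1.6, 5.3]
opening: 0.511
grasp_force: 60.0
time_s: 24.58
eef_pos: [0.4385, -0.289, 0.0674]
eef_rot: [-0.0, 0.671, 0.742, 0.0]
wrist_force: [-0.5, 0.2, -1.0]
opening: 0.504
grasp_force: 60.9
t 24.57 tcp [ 0.4385 -0.289   0.0674] yaw 95.75 tilt 0.01 F [-0.5  0.2 -1. ] op 0.504 gf 60.9
row [27.64  8.93  1.74] turn 0.0
```

```bash
python3 -m handwheel '[[[-1,27.6,8.9,0,0,0,0],[-1,27.6,8.9,0,0,0,0],[-1,27.6,8.9,0,0,0,0],[-1,27.6,8.9,0,0,0,0],[-1,27.6,8.9,0,0,0,0],[-1,27.6,8.9,2,0,0,0],[-1,27.6,8.9,2,0,0,0],[-1,27.6,8.9,2,0,0,0],[-1,27.6,8.9,2,0,0,0],[-1,27.6,8.9,2,0,0,0]]]'
python3 - <<'E'
from lib import *
go(.4997,-.0052,.018,95.7)
E
```

```text
time_s: 25.82
eef_pos: [0.5, -0.0062, 0.0481]
eef_rot: [0.0, 0.671, 0.741, 0.0]
wrist_force: [0.2, -0.0, 0.1]
opening: 0.505
grasp_force: 61.0
t 25.82 tcp [ 0.5    -0.0062  0.0481] yaw 95.7 tilt 0.05 F [ 0.2 -0.   0.1] op 0.505 gf 61.0
row [ 0.1  -0.02  3.01] turn -0.0
```

```bash
python3 -m handwheel '[[[-1,0.05,0,0.5,0,0,0],[-1,0.05,0,1.2,0,0,0],[-1,0.05,0,2.2,0,0,0],[-1,0.05,0,2.2,0,0,0],[-1,0.05,0,2.2,0,0,0]]]'
python3 - <<'E'
from lib import *
go(.4997,-.0052,.018,95.7)
E
```

```text
time_s: 26.45
eef_pos: [0.4995, -0.0051, 0.0255]
eef_rot: [-0.0, 0.671, 0.742, -0.0]
wrist_force: [0.8, 0.4, -0.2]
opening: 0.503
grasp_force: 61.0
t 26.45 tcp [ 0.4995 -0.0051  0.0255] yaw 95.75 tilt 0.02 F [ 0.8  0.4 -0.2] op 0.503 gf 61.0
row [-0.01  0.02  0.75] turn 0.1
```

```bash
python3 -m handwheel '[[[-1,0,0,0.4,0,0,0],[-1,0,0,0.75,0,0,0],[-1,0,0,0.75,0,0,0],[-1,0,0,0.75,0,0,0]]]'
python3 -m handwheel '[[[0.3,0,0,0,0,0,0],[0.3,0,0,0,0,0,0],[0.3,0,0,-2,0,0,0],[0.65,0,0,-6,0,0,0],[0.65,0,0,-8,0,0,0],[0.65,0,0,-8,0,0,0],[0.65,0,0,-8,0,0,0]]]'
python3 - <<'E'
from lib import *
go(.4685,-.4055,.09,95.7)
E
```

```text
time_s: 26.95
eef_pos: [0.4996, -0.0052, 0.0182]
eef_rot: [0.0, 0.671, 0.742, 0.0]
wrist_force: [-0.1, -0.4, -0.1]
opening: 0.503
grasp_force: 61.0
time_s: 27.82
eef_pos: [0.499, -0.005, 0.0973]
eef_rot: [-0.001, 0.671, 0.742, -0.0]
wrist_force: [0.2, 0.1, -0.7]
opening: 0.825
grasp_force: 0.0
t 27.82 tcp [ 0.499  -0.005   0.0973] yaw 95.75 tilt 0.07 F [ 0.2  0.1 -0.7] op 0.825 gf 0.0
row [-39.55  -7.04   0.72] turn 0.0
```

```bash
python3 -m handwheel '[[[0.65,-39.5,-7,0,0,0,0],[0.65,-39.5,-7,0,0,0,0],[0.65,-39.5,-7,0,0,0,0],[0.65,-39.5,-7,0,0,0,0],[0.65,-39.5,-7,0,0,0,0],[0.65,-39.5,-7,0,0,0,0],[0.65,-39.5,-7,0,0,0,0],[0.65,-39.5,-7,0,0,0,0],[0.65,-39.5,-7,0,0,0,0],[0.65,-39.5,-7,0,0,0,0]]]'
python3 - <<'E'
from lib import *
from bench import camera
o=st();w=camera("wrist");T=pose(o);w["T"]=T;np.savez("w4.npz",**w);wcakes(w)
go(.4695,-.4075,.04,95.7)
c=camera("top");np.savez("top4.npz",**c);P=cloud(c)
for y0,y1 in((-.1,-.04),(-.035,.025)):
    m=(P[...,0]>.46)&(P[...,0]<.55)&(P[...,1]>y0)&(P[...,1]<y1)&(P[...,2]>.017)&(P[...,2]<.031)&(c["frame"].min(2)>100)
    print(m.sum(),P[m].mean(0).round(4))
E
```

```text
time_s: 29.08
eef_pos: [0.4696, -0.4035, 0.0975]
eef_rot: [-0.001, 0.67, 0.742, 0.0]
wrist_force: [-0.7, -0.0, 0.3]
opening: 0.823
grasp_force: 0.0
t 29.07 tcp [ 0.4696 -0.4035  0.0975] yaw 95.84 tilt 0.09 F [-0.7 -0.   0.3] op 0.823 gf 0.0
wcake 698 [481. 174.] [ 0.6809 -0.3551  0.018 ] [ 0.6805 -0.3551  0.0189]
wcake 2357 [253. 209.] [ 0.4687 -0.4093  0.018 ] [ 0.4687 -0.4095  0.0179]
wcake 219 [498. 310.] [ 0.8016 -0.5225  0.018 ] [ 0.801  -0.5221  0.0186]
t 29.12 tcp [ 0.4698 -0.4037  0.0978] yaw 95.84 tilt 0.05 F [ 0.2 -0.1 -0.6] op 0.829 gf 0.0
row [-0.38 -0.06  5.78] turn 0.1
134 [ 0.5057 -0.0687  0.0253]
138 [ 0.4994 -0.0048  0.0254]
```

Cake 2 is seated. Next is cake C at (.469,-.409).

```bash
python3 -m handwheel '[[[0.65,-0.4,-0.1,3,0,0,0],[0.65,-0.4,-0.1,5.6,0,0,0],[0.65,-0.4,-0.1,5.6,0,0,0],[0.65,-0.4,-0.1,5.6,0,0,0]]]'
python3 - <<'E'
from lib import *
go(.469,-.409,.007,95.7)
E
```

```text
time_s: 29.68
eef_pos: [0.4695, -0.4094, 0.0432]
eef_rot: [0.001, 0.671, 0.742, -0.0]
wrist_force: [-0.6, -0.3, 0.6]
opening: 0.826
grasp_force: 0.0
t 29.68 tcp [ 0.4695 -0.4094  0.0432] yaw 95.79 tilt 0.07 F [-0.6 -0.3  0.6] op 0.826 gf 0.0
row [ 0.05 -0.05  3.62] turn 0.1
```

```bash
python3 -m handwheel '[[[0.65,0,0,2,0,0,0],[0.65,0,0,3.5,0,0,0],[0.65,0,0,3.5,0,0,0],[-1,0,0,3.5,0,0,0],[-1,0,0,3.5,0,0,0],[-1,0,0,3.5,0,0,0],[-1,0,0,3.5,0,0,0],[-1,0,0,3.5,0,0,0]]]'
python3 -m handwheel '[[[-1,0,0,-3,0,0,0],[-1,0,0,-6,0,0,0],[-1,0,0,-6,0,0,0],[-1,0,0,-6,0,0,0]]]'
python3 - <<'E'
from lib import *
go(.4933,.0586,.05,95.7)
E
```

```text
time_s: 30.68
eef_pos: [0.4695, -0.4099, 0.008]
eef_rot: [0.001, 0.671, 0.742, -0.0]
wrist_force: [0.7, -0.4, 5.6]
opening: 0.5
grasp_force: 61.5
time_s: 31.18
eef_pos: [0.4683, -0.4085, 0.0659]
eef_rot: [-0.001, 0.671, 0.742, 0.0]
wrist_force: [0.4, -1.0, -1.4]
opening: 0.502
grasp_force: 61.0
t 31.18 tcp [ 0.4683 -0.4085  0.0659] yaw 95.75 tilt 0.1 F [ 0.4 -1.  -1.4] op 0.502 gf 61.0
row [46.22  7.17  1.66] turn 0.1
```

```bash
python3 -m handwheel '[[[-1,46.2,7.1,0,0,0,0],[-1,46.2,7.1,0,0,0,0],[-1,46.2,7.1,0,0,0,0],[-1,46.2,7.1,0,0,0,0],[-1,46.2,7.1,0,0,0,0],[-1,46.2,7.1,0,0,0,0],[-1,46.2,7.1,0,0,0,0],[-1,46.2,7.1,0,0,0,0],[-1,46.2,7.1,1.5,0,0,0],[-1,46.2,7.1,1.5,0,0,0]]]'
python3 -m handwheel '[[[-1,0,0,0,0,0,0],[-1,0,0,0,0,0,0],[-1,0,0,0,0,0,0]]]'
python3 - <<'E'
from lib import *
go(.4933,.0586,.0175,95.7)
E
```

```text
time_s: 32.42
eef_pos: [0.4911, 0.0572, 0.0497]
eef_rot: [-0.002, 0.671, 0.742, -0.002]
wrist_force: [0.8, -0.2, -0.8]
opening: 0.505
grasp_force: 61.1
time_s: 32.8
eef_pos: [0.4936, 0.0568, 0.0525]
eef_rot: [0.0, 0.671, 0.741, 0.0]
wrist_force: [0.3, -0.5, 0.5]
opening: 0.499
grasp_force: 61.1
t 32.8 tcp [0.4936 0.0568 0.0525] yaw 95.68 tilt 0.04 F [ 0.3 -0.5  0.5] op 0.499 gf 61.1
row [ 0.18 -0.02  3.5 ] turn -0.0
```

```bash
python3 -m handwheel '[[[-1,0.13,0,0.5,0,0,0],[-1,0.13,0,1.0,0,0,0],[-1,0.13,0,1.0,0,0,0],[-1,0.13,0,1.0,0,0,0]]]'
python3 - <<'E'
from lib import *
go(.4933,.0586,.0175,95.7)
E
```

```text
time_s: 33.3
eef_pos: [0.4931, 0.0589, 0.0421]
eef_rot: [-0.0, 0.671, 0.742, -0.0]
wrist_force: [-0.0, -0.7, -0.4]
opening: 0.503
grasp_force: 61.1
t 33.3 tcp [0.4931 0.0589 0.0421] yaw 95.76 tilt 0.01 F [-0.  -0.7 -0.4] op 0.503 gf 61.1
row [-0.03  0.02  2.46] turn 0.1
```

```bash
python3 -m handwheel '[[[-1,0,0,0.8,0,0,0],[-1,0,0,1.6,0,0,0],[-1,0,0,1.6,0,0,0]]]'
python3 -m handwheel '[[[-1,0,0,0.4,0,0,0],[-1,0,0,0.85,0,0,0],[-1,0,0,0.85,0,0,0],[-1,0,0,0.85,0,0,0]]]'
python3 -m handwheel '[[[0.3,0,0,0,0,0,0],[0.3,0,0,0,0,0,0],[0.3,0,0,-2,0,0,0],[0.65,0,0,-6,0,0,0],[0.65,-14,-6,-12,0,0,0],[0.65,-14,-6,-12,0,0,0],[0.65,-14,-6,-12,0,0,0],[0.65,-14,-6,-12,0,0,0]]]'
python3 - <<'E'
from lib import *
from bench import camera
o=st();w=camera("wrist");T=pose(o);w["T"]=T;np.savez("w5.npz",**w);cv2.imwrite("pics/w5.png",w["frame"]);c=camera("top");np.savez("top5.npz",**c)
BOX["cover"]=(.40,.63,.2,.535,.0125,.021,.016)
print(wmeasure(w,BOX))
for i,P in enumerate((cloud(c),wcloud(w,T))):
  F=(c,w)[i]["frame"]
  for y0,y1 in((-.1,-.04),(-.035,.025),(.028,.09),(.092,.152)):
    m=(P[...,0]>.46)&(P[...,0]<.55)&(P[...,1]>y0)&(P[...,1]<y1)&(P[...,2]>.017)&(P[...,2]<.031)&(F.min(2)>100)
    print(m.sum(),P[m].mean(0).round(4))
E
```

```text
time_s: 33.67
eef_pos: [0.4923, 0.0589, 0.0251]
eef_rot: [-0.001, 0.671, 0.742, -0.001]
wrist_force: [0.5, -0.4, 0.0]
opening: 0.506
grasp_force: 61.1
time_s: 34.17
eef_pos: [0.4932, 0.0588, 0.0177]
eef_rot: [0.0, 0.671, 0.742, 0.0]
wrist_force: [-0.0, 0.2, -0.3]
opening: 0.506
grasp_force: 61.1
time_s: 35.17
eef_pos: [0.448, -0.089, 0.1393]
eef_rot: [0.002, 0.672, 0.74, 0.0]
wrist_force: [-0.2, 0.1, 0.2]
opening: 0.826
grasp_force: 0.0
t 35.17 tcp [ 0.448  -0.089   0.1393] yaw 95.54 tilt 0.21 F [-0.2  0.1  0.2] op 0.826 gf 0.0
{'tray': (0.5002, -0.0087, 0.1121, 0.2092, 5.63, 18833), 'cover': (0.0, 0.0, 0.0, 0.0, 0.0, 0), 'bar': (0.0, 0.0, 0.0, 0.0, 0.0, 0), 'dish': (0.6549, 0.0539, 0.1304, 0.1325, 83.6, 1751)}
0 [nan nan nan]
97 [ 0.5013 -0.0006  0.0256]
137 [0.4934 0.057  0.0256]
0 [nan nan nan]
4056 [ 0.504  -0.0699  0.0269]
4489 [ 0.5024 -0.0056  0.0269]
4176 [0.5019 0.055  0.0269]
168 [0.5334 0.0951 0.0279]<stdin>:10: RuntimeWarning: Mean of empty slice.
  ret = um.true_divide(
```

View pics/w5.png

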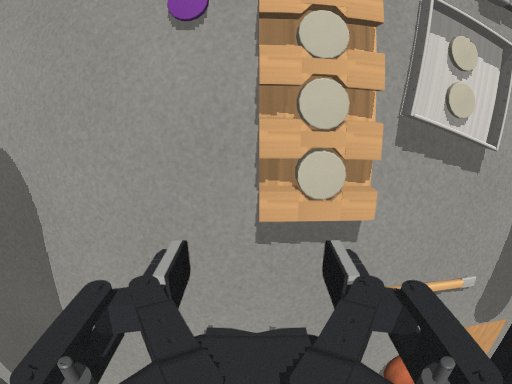

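All three cakes lie flat in wells 2, 3 and 4, at (323,33), (324,103) and (321,175), and both leftovers are in the dish. Next I'll look at the cover.

```bash
python3 -m handwheel '[[[0,33,9,-11,0,0,0],[0,33,9,-11,0,0,0],[0,33,9,-11,0,0,0],[0,33,9,-11,0,0,0],[0,33,9,-11,0,0,0],[0,33,9,-11,0,0,0],[0,33,9,-11,0,0,0],[0,33,9,-11,0,0,0],[0,33,9,-11,0,0,0],[0,33,9,-11,0,0,0]]]'
python3 - <<'E'
from lib import *
from bench import camera
o=st();w=camera("wrist");T=pose(o);w["T"]=T;np.savez("w6.npz",**w);cv2.imwrite("pics/w6.png",w["frame"])
BOX["cover"]=(.40,.63,.2,.535,.0125,.021,.016)
print(wmeasure(w,{k:BOX[k] for k in("cover","bar")}))
P=wcloud(w,T)
m=(P[...,2]>.0125)&(P[...,2]<.021)&(P[...,0]>.4)&(P[...,0]<.63)&(P[...,1]>.2)&(P[...,1]<.6)
n,l,s,c=cv2.connectedComponentsWithStats(m.astype(np.uint8));i=1+np.argmax(s[1:,4]);vs,us=np.nonzero(l==i)
print(s[i],cv2.minAreaRect(wray(w,T,np.c_[us,vs],.016)[:,:2].astype(np.float32)))
E
```

```text
time_s: 36.52
eef_pos: [0.5038, 0.2499, 0.2472]
eef_rot: [-0.0, 0.671, 0.741, -0.0]
wrist_force: [0.6, -1.1, 0.5]
opening: 0.5
grasp_force: 0.0
t 36.52 tcp [0.5038 0.2499 0.2472] yaw 95.67 tilt 0.05 F [ 0.6 -1.1  0.5] op 0.5 gf 0.0
{'cover': (0.5126, 0.3574, 0.1345, 0.2422, -0.86, 17487), 'bar': (0.513, 0.3864, 0.0204, 0.0795, -0.47, 1160)}
[  209     0   125   181 17487] ((0.5126129984855652, 0.35737067461013794), (0.2421696037054062, 0.1345021277666092), 89.140380859375)
```

View pics/w6.png

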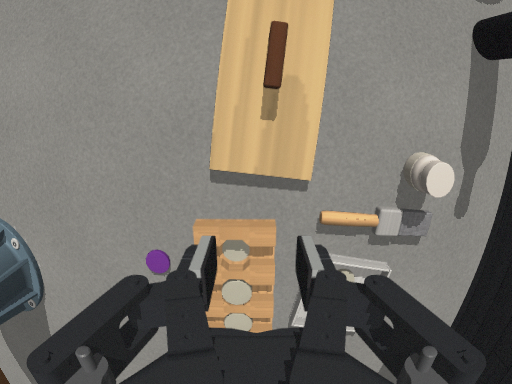

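The cover is clear: its grip bar is at (276,55), its long axis is at about -0.8°, and its centre is at (.5128,.3866).

```bash
python3 -c "
from lib import *
go(.513,.3866,.08,89.2)"
```

```text
t 36.58 tcp [0.5039 0.25   0.2474] yaw 95.67 tilt 0.03 F [-0.1  0.7  0.1] op 0.502 gf 0.0
row [13.51  2.26 16.74] turn 6.5
```

```bash
python3 -m handwheel '[[[0,13.5,2.25,10,0,0,6.5],[0,13.5,2.25,16.7,0,0,6.5],[0,13.5,2.25,16.7,0,0,6.5],[0,13.5,2.25,16.7,0,0,6.5],[0,13.5,2.25,16.7,0,0,6.5],[0,13.5,2.25,16.7,0,0,6.5],[0,13.5,2.25,16.7,0,0,6.5]]]'
python3 - <<'E'
from lib import *
from bench import camera
go(.513,.3866,.02,89.2)
o=st();w=camera("wrist");T=pose(o);w["T"]=T;np.savez("w7.npz",**w)
P=wcloud(w,T);m=(P[...,2]>.042)&(P[...,2]<.054)&(abs(P[...,0]-.513)<.05)&(abs(P[...,1]-.39)<.1)&(w["frame"].max(2)>25)
n,l,s,c=cv2.connectedComponentsWithStats(m.astype(np.uint8));i=1+np.argmax(s[1:,4]);vs,us=np.nonzero(l==i);print(s[i],cv2.minAreaRect(wray(w,T,np.c_[us,vs],.048)[:,:2].astype(np.float32)))
E
```

```text
time_s: 37.45
eef_pos: [0.5143, 0.3871, 0.0829]
eef_rot: [0.001, 0.712, 0.702, 0.002]
wrist_force: [-0.2, 0.8, 0.6]
opening: 0.502
grasp_force: 0.0
t 37.45 tcp [0.5143 0.3871 0.0829] yaw 89.19 tilt 0.18 F [-0.2  0.8  0.6] op 0.502 gf 0.0
row [-0.06 -0.15  6.29] turn -0.0
t 37.45 tcp [0.5143 0.3871 0.0829] yaw 89.19 tilt 0.18 F [-0.2  0.8  0.6] op 0.502 gf 0.0
[ 237  161   32  114 3411] ((0.5131547451019287, 0.3887564539909363), (0.07954525202512741, 0.01961694471538067), 89.78690338134766)
```

```bash
python3 -m handwheel '[[[0,0.1,-0.1,3,0,0,0],[0,0.1,-0.1,5,0,0,0],[0,0.1,-0.1,6.2,0,0,0],[0,0.1,-0.1,6.2,0,0,0],[0,0.1,-0.1,6.2,0,0,0]]]'
python3 -m handwheel '[[[-1,0,0,0,0,0,0],[-1,0,0,0,0,0,0],[-1,0,0,0,0,0,0],[-1,0,0,0,0,0,0],[-1,0,0,0,0,0,0],[-1,0,0,0,0,0,0]]]'
python3 -m handwheel '[[[-1,0,0,-1,0,0,0],[-1,0,0,-3,0,0,0],[-1,0,0,-5,0,0,0],[-1,0,0,-8,0,0,0],[-1,0,0,-8,0,0,0],[-1,0,0,-8,0,0,0]]]'
python3 - <<'E'
from lib import *
go(.4965,.0268,.10,95.7)
E
```

```text
time_s: 38.12
eef_pos: [0.5125, 0.3888, 0.0195]
eef_rot: [0.0, 0.712, 0.702, 0.001]
wrist_force: [-0.4, -0.3, -0.1]
opening: 0.502
grasp_force: 0.0
time_s: 38.88
eef_pos: [0.5127, 0.3889, 0.0198]
eef_rot: [0.0, 0.712, 0.702, 0.001]
wrist_force: [0.1, 0.0, 5.3]
opening: 0.226
grasp_force: 60.1
time_s: 39.62
eef_pos: [0.5115, 0.3883, 0.0984]
eef_rot: [-0.0, 0.712, 0.702, -0.0]
wrist_force: [-0.8, -0.8, -4.1]
opening: 0.225
grasp_force: 59.1
t 39.62 tcp [0.5115 0.3883 0.0984] yaw 89.25 tilt 0.02 F [-0.8 -0.8 -4.1] op 0.225 gf 59.1
row [-36.17  -1.03  -0.15] turn -6.4
```

```bash
python3 -m handwheel '[[[-1,-9,-0.2,-0.5,0,0,-1.5],[-1,-18,-0.5,-0.5,0,0,-3],[-1,-27,-0.8,-0.5,0,0,-5],[-1,-36.1,-1.0,-0.5,0,0,-6.4],[-1,-36.1,-1.0,-0.5,0,0,-6.4],[-1,-36.1,-1.0,-0.5,0,0,-6.4],[-1,-36.1,-1.0,-0.5,0,0,-6.4],[-1,-36.1,-1.0,-0.5,0,0,-6.4],[-1,-36.1,-1.0,-0.5,0,0,-6.4],[-1,-36.1,-1.0,-0.5,0,0,-6.4]]]'
python3 - <<'E'
from lib import *
from bench import camera
go(.4965,.0275,.055,95.7)
o=st();w=camera("wrist");w["T"]=T=pose(o);np.savez("w8.npz",**w)
P=wcloud(w,T);b=o["eef_pos"][2]-.020
m=(P[...,2]>b+.042)&(P[...,2]<b+.054)&(abs(P[...,0]-.497)<.05)&(abs(P[...,1]-.03)<.1)&(w["frame"].max(2)>25)
n,l,s,c=cv2.connectedComponentsWithStats(m.astype(np.uint8));i=1+np.argmax(s[1:,4]);vs,us=np.nonzero(l==i);print(s[i],cv2.minAreaRect(wray(w,T,np.c_[us,vs],b+.048)[:,:2].astype(np.float32)))
m=(P[...,2]>b+.012)&(P[...,2]<b+.022)&(abs(P[...,0]-.497)<.12)&(abs(P[...,1]-.03)<.2)
print("board z-b",np.median(P[m][:,2])-b, "far edge y",np.percentile(P[m][:,1],99.5),"plane",np.linalg.lstsq(np.c_[P[m][:,:2],np.ones(m.sum())],P[m][:,2],rcond=None)[0].round(4))
cv2.imwrite("pics/w8.png",w["frame"])
E
```

```text
time_s: 40.88
eef_pos: [0.4969, 0.0288, 0.1034]
eef_rot: [-0.0, 0.671, 0.742, -0.0]
wrist_force: [0.1, 0.7, -1.9]
opening: 0.223
grasp_force: 59.3
t 40.88 tcp [0.4969 0.0288 0.1034] yaw 95.77 tilt 0.03 F [ 0.1  0.7 -1.9] op 0.223 gf 59.3
row [-0.13 -0.05  4.84] turn 0.1
t 40.88 tcp [0.4969 0.0288 0.1034] yaw 95.77 tilt 0.03 F [ 0.1  0.7 -1.9] op 0.223 gf 59.3
[ 203  192  107  141 6632] ((0.49698400497436523, 0.032551031559705734), (0.07300282269716263, 0.044495563954114914), 73.94247436523438)
board z-b 0.016156771019245605 far edge y 0.16339669576942226 plane [-0.0024 -0.0005  0.1008]
```

View pics/w8.png

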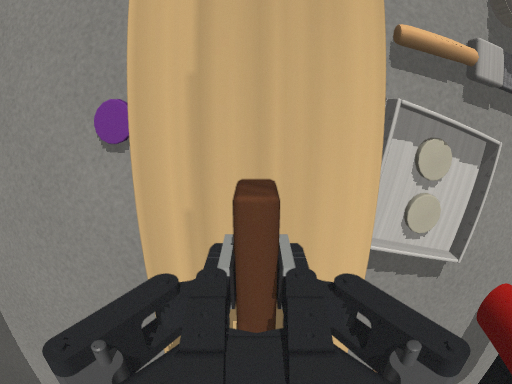

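The cover is held level over the tray, with the bar centred in the fingers at (257,255). Lowering it.

```bash
python3 -m handwheel '[[[-1,-0.1,0,2,0,0,0],[-1,-0.1,0,4.2,0,0,0],[-1,-0.1,0,4.8,0,0,0],[-1,-0.1,0,4.8,0,0,0],[-1,-0.1,0,4.8,0,0,0]]]'
python3 - <<'E'
from lib import *
go(.4965,.0275,.038,95.7)
E
```

```text
time_s: 41.55
eef_pos: [0.498, 0.0266, 0.0565]
eef_rot: [0.001, 0.671, 0.741, 0.0]
wrist_force: [0.9, 0.3, -3.2]
opening: 0.226
grasp_force: 59.2
t 41.55 tcp [0.498  0.0266 0.0565] yaw 95.67 tilt 0.09 F [ 0.9  0.3 -3.2] op 0.226 gf 59.2
row [ 0.1  -0.14  1.85] turn -0.0
```

```bash
python3 -m handwheel '[[[-1,0.05,-0.1,0,0,0,0],[-1,0.05,-0.1,0.5,0,0,0],[-1,0.05,-0.1,0.9,0,0,0],[-1,0.05,-0.1,1.2,0,0,0],[-1,0.05,-0.1,1.2,0,0,0]]]'
python3 -m handwheel '[[[-1,0,0,0.3,0,0,0],[-1,0,0,0.6,0,0,0],[-1,0,0,0.6,0,0,0],[-1,0,0,0.6,0,0,0]]]'
python3 - <<'E'
from lib import *
go(.4965,.0275,.038,95.7)
E
```

```text
time_s: 42.18
eef_pos: [0.4958, 0.0271, 0.0432]
eef_rot: [-0.0, 0.671, 0.741, -0.0]
wrist_force: [0.6, 0.5, -3.1]
opening: 0.221
grasp_force: 59.2
time_s: 42.68
eef_pos: [0.4963, 0.027, 0.0378]
eef_rot: [0.0, 0.671, 0.741, 0.0]
wrist_force: [-0.6, 0.3, -0.3]
opening: 0.222
grasp_force: 59.7
t 42.67 tcp [0.4963 0.027  0.0378] yaw 95.65 tilt 0.02 F [-0.6  0.3 -0.3] op 0.222 gf 59.7
row [ 0.05  0.02 -0.02] turn -0.0
```

```bash
python3 -m handwheel '[[[-1,0,0,0.1,0,0,0],[-1,0,0,0.1,0,0,0]]]'
python3 -m handwheel '[[[0,0,0,-0.1,0,0,0],[0,0,0,-0.1,0,0,0],[0,0,0,-0.1,0,0,0],[0,0,0,-3,0,0,0],[0,0,0,-8,0,0,0],[0,0,0,-14,0,0,0],[0,-20,0,-20,0,0,0],[0,-30,-5,-20,0,0,0],[0,-30,-5,-20,0,0,0],[0,-30,-5,-20,0,0,0]]]'
python3 -m handwheel '[[[0,0,0,0,0,0,0],[0,-6,0,0,0,0,0],[0,-6,0,0,0,0,0],[0,-6,0,0,0,0,0]]]'
python3 - <<'E'
from lib import *
from bench import camera
st();B={"cover":(.36,.64,-.2,.22,.028,.04,.034),"bar":(.4,.6,-.1,.15,.06,.072,.066)}
for n in("top","scene"):
    c=camera(n);cv2.imwrite(f"pics/{n}9.png",c["frame"]);print(n,measure(c,B))
    P=cloud(c);m=(P[...,0]>.4)&(P[...,0]<.6)&(P[...,1]>-.12)&(P[...,1]<.17)&(P[...,2]>.025)&(P[...,2]<.045);A=np.c_[P[m][:,:2]-[.4965,.0268],np.ones(m.sum())];print("plane",np.linalg.lstsq(A,P[m][:,2],rcond=None)[0].round(4))
E
```

```text
time_s: 42.92
eef_pos: [0.4963, 0.027, 0.0377]
eef_rot: [0.0, 0.671, 0.741, -0.0]
wrist_force: [-6.4, -0.1, 10.5]
opening: 0.223
grasp_force: 61.3
time_s: 44.18
eef_pos: [0.482, -0.2181, 0.2267]
eef_rot: [0.0, 0.671, 0.741, 0.0]
wrist_force: [0.3, -0.2, -0.1]
opening: 0.498
grasp_force: 0.0
time_s: 44.68
eef_pos: [0.4882, -0.2749, 0.2256]
eef_rot: [-0.001, 0.671, 0.741, 0.0]
wrist_force: [0.4, 0.0, -0.7]
opening: 0.498
grasp_force: 0.0
t 44.67 tcp [ 0.4882 -0.2749  0.2256] yaw 95.65 tilt 0.1 F [ 0.4  0.  -0.7] op 0.498 gf 0.0
top {'cover': (0.529, 0.0301, 0.2001, 0.3015, 5.52), 'bar': (0.4958, 0.0269, 0.0199, 0.0791, 5.45)}
plane [-0.0035  0.0015  0.0335]
scene {'cover': (0.5398, 0.0284, 0.2149, 0.3045, 5.52), 'bar': (0.5011, 0.0239, 0.0212, 0.081, 5.97)}
plane [-0.0054  0.0008  0.0337]
```

View pics/top9.png

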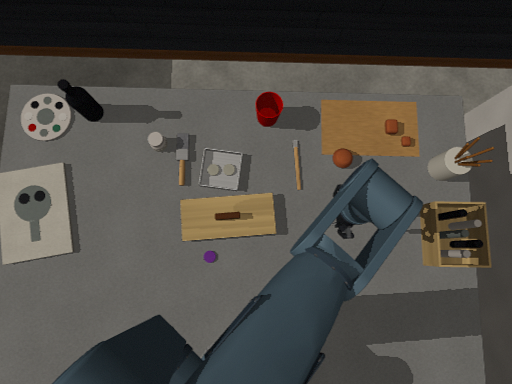

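The cover sits level and fully down at (228,217), with the dish holding both leftovers at (213,170) and (229,170). One last look with the scene camera for any cake still lying about.

View pics/scene9.png

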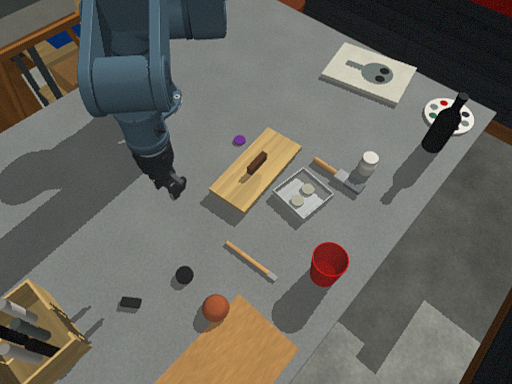

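A small pale patch shows beside the arm at (122,141). I'll check it before handing in.

```bash
python3 - <<'E'
from lib import *
f=cv2.imread("pics/scene9.png");print(f[138:145,116:128].max(2));print(f[200,60],f[230,200])
g=load("scene0.npz");print(g["frame"][138:145,116:128].max(2)); print(cloud(g)[141,122].round(3))
E
```

```text
[[ 84  81  84  85  83  85  83  70  64  70  60  61]
 [ 87  81  84  84  89  78  85 111  95  69  63  62]
 [ 87  87  81  79  78  86 116 135 129  77  69  66]
 [ 85  81  84 115 110 116 138 138 134 106  71  71]
 [ 78  88 120 142 136 131 119 114 119 104  66  81]
 [ 83  88 117 115 114 108  74  80  78  84  68  70]
 [ 85  81  74  77  80  82  80  75  84  84  78  62]]
[85 87 82] [126 129 130]
[[ 79  83  85  78  82  78  77  76  83 105 106 130]
 [ 82  81  82  82  85  77  86 104 112 129 127 126]
 [ 80  79  78  82  77  87 109 130 131 126 131 129]
 [ 83  73  88 104 103 116 132 126 129 127 127 125]
 [ 82  81 109 136 130 130 129 127 123 122 128 126]
 [107 110 127 128 131 125 125 122 126 124 127 127]
 [128 124 122 125 124 124 124 124 123 125 121 126]]
[ 0.083 -0.181 -0.001]
```

That patch is only lit table between shadows, and there is no fourth cake. Handing in.

```bash
python3 -c "
from bench import ctrl
print(ctrl.hand_in())"
```

```text
the job is handed in; nothing more can be done
None
```

I felt all four wells left to right, put the two leftovers (wells 1 and 4) in the dish, seated the three new cakes in wells 2, 3 and 4, put the cover on level and fully down, and handed the job in; no verdict came back.

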